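# Open the shielded sample well with its lid lever

### The arm

A 6-joint arm with a two-finger parallel gripper is mounted at the origin on the work surface. World frame = base frame: x ahead of the robot, y to its left, z up, the work surface at z = 0. Lengths are in mm, angles in degrees, forces in N, time in s.
With the tool pointing down it reaches from about 275 to 825 mm from the base axis. Payload 5.2 kg.
Tool frame: the origin (TCP) lies midway between the tips of the shut fingers; the grasp point (between the pads) lies 19 mm behind it; z points along the fingers, y is the direction in which the jaws open and shut (so a half turn about z gives the same grasp; the last joint's range is limited). The gripper opens to 93 mm and grips with 3 to 60 N. Pads are 15 mm wide; open, the fingers measure 128 mm over their backs; the gripper's body (75 mm by 188 mm) begins 65 mm behind the grasp point.
Start: joints at [-78.77, 14.817, 87.949, -0, 77.235, -11.62], TCP at [213.593, -506.836, 218.653] pointing down, gripper open.
Joint ranges: [-179.93, 179.93], [-52.35, 119.4], [10.71, 147.94], [-69.91, 249.91], [12.55, 155.21], [-178.61, 178.61]. Speed limits (degrees/s): [147.25, 147.25, 180, 180, 180, 180].

### API

Orientations are given as [roll, pitch, yaw] about the fixed x, y, z axes, in that order (R = Rz(yaw) Ry(pitch) Rx(roll)).
In Python, from rig import r gives the robot as it stands.
- The arm moves only by the shell command python3 -m inch 'ROWS' [FORCE]. ROWS is JSON, a list of rows, each a list of 7 numbers: the shift along the world's x, y, z in mm, then the turn, a rotation vector about the world's x, y, z in rad, then the closure, from -1 (fully open) to 1 (shut). A call has 1 to 5 rows; each row shifts and turns the commanded pose from where the row before left it; what a row does not reach is not made up. A row lasts 1/8 s, in which the tool goes at most 62.5 mm and 10.7 degrees, less where a joint would pass 70% of its speed; a pose out of reach is approached as far as the arm can. A call with a gripper value outside its range is refused whole. The fingers move at their own pace and stop on an object; FORCE is the grip in N (left out, the last holds). Time passes only in rows, so rows that do not move let the fingers close. It gives the time, the measured TCP pose, the force and the opening at its end, in the units of the state.
- r.read_state(): the state, without advancing time (a new reading comes with each control period).
- r.grab_frame(name): name is "scene" or "top" or "wrist"; returns (picture, depth): 400x640x3 uint8, red, green, blue; 400x640 float32, mm along the optical axis (not along the pixel's ray), 0 where there is no reading.
- r.camera_params(name): a dict with "intrinsics" (3x3 intrinsics, pixels), "world_to_cam" (4x4, takes a point from world to camera coordinates); the wrist camera has in their place "mount" (4x4, takes a point from camera to tool coordinates, whose origin is the TCP and whose axes are the flange's). Camera axes: x right, y down, z forward; pixel columns grow to the right and rows downward; lengths in mm; the calibration is good to about 2 mm. A picture is of the moment at which its call begins: read the wrist's pose just before it. camera_params takes no time and is no camera call.
- r.finish_job(): hands the job in, once; it reports no verdict.
The state is a dict: "time": time; "joints": joint angles; "dq": joint speeds; "tau": joint torques, N m; "position": TCP position; "orientation": TCP orientation; "wrist_force": force on the tool from outside, world axes, zero at the start; "torque": the same for the moment, N m; "gripper_width": finger opening in mm.
Only numpy, scipy, OpenCV 4.12 (cv2) and the standard library are available. Lean on these libraries where they do the work, as an engineer would, in place of code of your own. Each camera call takes 0.05 s, during which the arm holds its last target.

### The job

A small box has been left on the heavy lid of the shielded sample well. First push it with the fingers off the lid onto either of the flat ledges beside the lid, sliding it without lifting it or knocking it over or off, so that no part of it rests on the lid; then press the red pad at the long end of the lever down with the fingertips, nearly to its rubber stop, so that the lever raises the lid, and finish while still holding the lever down. Do not lift or carry anything, do not raise the lid directly by hand, and leave the jar, tube rack and beaker alone.

Things in the scene. Friction and masses are not known exactly. Their poses are not given: they have to be found in the camera images.
- well: Fixed white sample well with its lid lifter. Origin on the bench at the unit's middle; its y axis runs along the lever from the red pad (-y) to the lid (+y), x across the lid, z up. In this frame the lid covers x -60 to 60, y 105 to 235 mm, top 121 mm high; two blue cheeks (x -28 to 28, y -30 to 20 mm, 146 mm high) carry the pivot; the rubber stop is at y -150 mm.
- pivot (a point): Axis of the lever (parallel to the well's x axis), between the blue cheeks, at x 0, y -5, z 128 mm in the well's frame.
- pad (a point): Centre of the upper face of the red pad (55 x 55 mm) on the lever's long end, 220 mm from the pivot along the lever and 12 mm above its midline. It moves on an arc about the pivot: at rest 222 mm above the bench, lever sloping up to it at 0.384 rad; fully pressed 57 mm above the bench, sloping down as much. The bar is 22 mm wide, 14 mm thick.
- lever (a joint): Lever angle in rad: 0 at rest with the long end up, growing as the pad is pressed down, 0.768 on the stop. Pressing takes about 3 to 12 N at the pad; let go, the lid's weight brings it back to 0. Its short end is 80 mm long.
- lid (a joint): Lid angle in rad: 0 shut, growing as the lid rises; about 0.35 with the lever on its stop. Hinged along the far (+y) edge of the lid, nothing latches it.
- lid_mid (a point): Centre of the upper face of the steel lid (118 x 128 mm, 5 kg); a yellow tongue 50 mm wide extends it to y 52 mm (well's frame), over the lever's nose. In that frame the white ledges beside the lid cover x -150 to -60 and 60 to 150, y 100 to 240 mm, tops 120 mm high (1 mm below the lid's), each with a blue rim 6 mm wide, 12 mm high along its outer edge.
- tipbox: Closed blue box with a yellow top lying on the lid, loose, about 0.25 kg: 50 (own x) x 80 (own y) x 43 mm high. Origin at the centre of its underside. Its long side lies within 0.3 rad of the well's y axis at the start.
- reagent: Loose amber jar with an orange cap, 52 mm in diameter, 95 mm high, on the bench; origin at the centre of its underside.
- tuberack: Loose green rack of capped tubes, 50 x 90 mm, 49 mm high, on the bench; origin at the centre of its underside.
- beaker: Loose clear cup, 60 mm in diameter at the rim, 75 mm high, on the bench; origin at the centre of its underside.

How it is judged (in metres and radians):
On the way, in this order (a step that is already met when the one before it is completed fails the run):
1. the box stands on a ledge, off the lid, with the lid shut (contact force between tipbox and lid below 0.05 N and contact force between tipbox and well above 0.8 N and angle between tipbox's own z axis and vertical below 0.1 rad and value of joint lid below 0.04 rad), for 0.2 s.
2. the lever, pressed by the fingers, has raised the lid (value of joint lever above 0.6 rad and value of joint lid above 0.24 rad and contact force between the fingers and lever above 1.5 N), for 0.2 s.
At the end, for the whole second after the job is handed in: The fingers hold the lever down past 0.6 of its 0.768 rad (more than 1.5 N on it), the lid stands more than 0.24 rad open with the robot not touching it, and the box stands upright and at rest on a ledge, untouching the lid and let go (all of step 2 and contact force between each of the arm, the fingers and lid below 0.5 N and contact force between tipbox and lid below 0.05 N and contact force between tipbox and well above 0.8 N and contact force between the fingers and tipbox below 0.2 N and angle between tipbox's own z axis and vertical below 0.1 rad and linear speed of tipbox below 0.03 m/s and z of tipbox in the frame of well above 0.115 m); the arm keeps its last pose, push and grip.
It fails at once if the box was lifted more than 25 mm (z of tipbox in the frame of well above 0.146 m).
It fails at once if the box was tipped over, or pushed off the well (angle between tipbox's own z axis and vertical above 0.5 rad or z of tipbox in the frame of well below 0.1 m).
It fails at once if the lid was raised with the box still on it (value of joint lid above 0.06 rad and contact force between tipbox and lid above 0.3 N).
It fails at once if the lid was lifted directly by the robot (value of joint lid above 0.06 rad and contact force between any of the fingers, the arm and lid above 1 N).
It fails at once if the jar, the tube rack or the beaker was disturbed (moved more than 20 mm) (distance of any of reagent, tuberack, beaker from where it was at the start of the episode above 0.02 m).
It also fails if it takes over 54 s, if anything falls off the work surface, if the arm or the gripper's body presses on something with over 40 N, if the wrist force passes 120 N, or if a joint passes its speed limit or range.

## Working session

There is one attempt and no reset: what is moved stays moved. The work goes in short steps, Python scripts to look and compute and a shell command to move; the robot and the scene stay as the last step left them, time stands still between calls to the robot, and variables do not carry over. Pictures are saved under pics/ and viewed, and the job is handed in when it is done.

```bash
ls; mkdir -p pics
python3 - <<'E'
from rig import r
import cv2,numpy as np
np.set_printoptions(suppress=True,precision=3)
print(r.read_state())
for n in("scene","top"):
    p,d=r.grab_frame(n); cv2.imwrite(f"pics/{n}0.png",p[:,:,::-1]); np.savez(f"{n}0.npz",p=p,d=d)
    print(n,r.camera_params(n))
print(r.camera_params("wrist"))
E
```

```text
pics
{'time': 0.0, 'joints': array([-78.77 ,  14.858,  88.012,   0.   ,  77.233, -11.62 ]), 'dq': array([ 0.146, -0.038,  0.044, -0.012,  0.036, -0.06 ]), 'tau': array([  0.   , -43.731, -28.401,   0.072,   0.041,  -0.   ]), 'position': array([ 213.489, -506.279,  217.824]), 'orientation': array([-179.899,   -0.021,   22.85 ]), 'wrist_force': array([-0.19 , -0.948,  0.124]), 'torque': array([ 0.037, -0.013,  0.007]), 'gripper_width': 93.09928429501099}
scene {'intrinsics': array([[442.704,   0.   , 315.143],
       [  0.   , 442.704, 197.221],
       [  0.   ,   0.   ,   1.   ]]), 'world_to_cam': array([[   0.207,    0.978,   -0.003, -115.606],
       [   0.803,   -0.171,   -0.57 , -377.093],
       [  -0.559,    0.116,   -0.821, 1360.964],
       [   0.   ,    0.   ,    0.   ,    1.   ]])}
top {'intrinsics': array([[395.668,   0.   , 325.148],
       [  0.   , 395.668, 198.011],
       [  0.   ,   0.   ,   1.   ]]), 'world_to_cam': array([[  0.027,  -0.999,   0.027, -36.559],
       [ -0.996,  -0.029,  -0.085, 568.067],
       [  0.086,  -0.025,  -0.996, 908.594],
       [  0.   ,   0.   ,   0.   ,   1.   ]])}
{'intrinsics': array([[275.388,   0.   , 316.441],
       [  0.   , 275.388, 199.283],
       [  0.   ,   0.   ,   1.   ]]), 'mount': array([[  -0.   ,   -0.958,   -0.288,   81.32 ],
       [   1.   ,   -0.001,    0.001,   -0.44 ],
       [  -0.001,   -0.288,    0.958, -165.265],
       [   0.   ,    0.   ,    0.   ,    1.   ]])}
```

View pics/scene0.png

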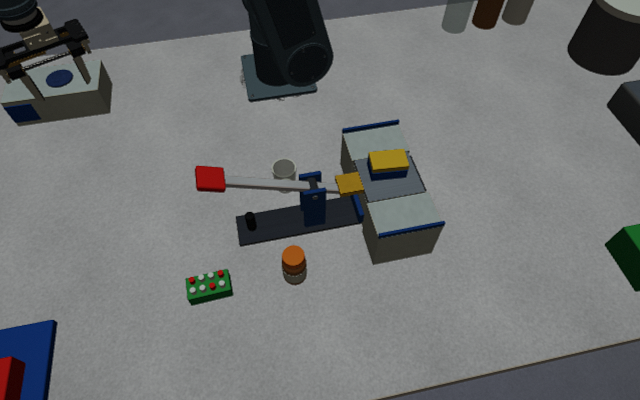

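View pics/top0.png

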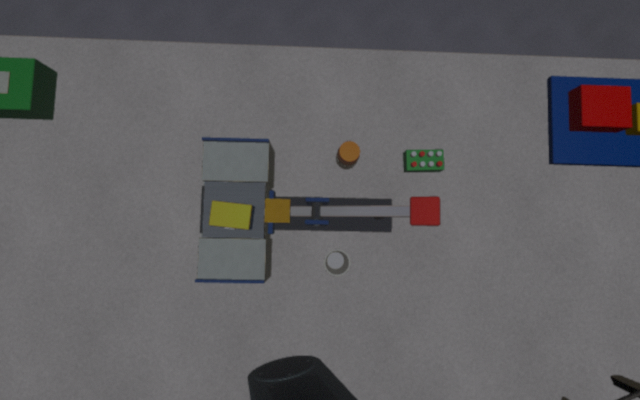

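The scene shows the red pad at (210,178) and the box on the lid at (388,163). The top view shows the ledges at (235,160) and (232,258), the box at (231,215), the pad at (425,211), and the cup, jar and rack well clear. Next I measure them.

```bash
cat > h.py <<'E'
import numpy as np,cv2
from rig import r
np.set_printoptions(suppress=True,precision=1)
def ray(cam,uv,z):
    c=r.camera_params(cam);K=c["intrinsics"];T=c["world_to_cam"];R=T[:3,:3];o=-R.T@T[:3,3]
    d=R.T@np.linalg.inv(K)@np.array([uv[0],uv[1],1.]);return o+d*(z-o[2])/d[2]
def mask(p,lo,hi):
    return cv2.inRange(cv2.cvtColor(p,cv2.COLOR_RGB2HSV),np.array(lo),np.array(hi))
def blobs(m,a=40):
    cs,_=cv2.findContours(m,cv2.RETR_EXTERNAL,cv2.CHAIN_APPROX_NONE)
    return [c for c in cs if cv2.contourArea(c)>a]
E
python3 - <<'E'
from h import *
for cam in("top","scene"):
    p=np.load(cam+"0.npz")["p"]
    for name,lo,hi,z in(("red",(0,150,90),(5,255,255),222),("yel",(20,120,90),(35,255,255),164),("orange",(8,120,90),(22,255,255),121),("blue",(105,120,40),(125,255,255),132),("green",(50,120,60),(75,255,255),49)):
        for c in blobs(mask(p,lo,hi)):
            (u,v),s,a=cv2.minAreaRect(c); q=ray(cam,(u,v),z)
            b=np.array([ray(cam,x,z)[:2] for x in cv2.boxPoints(((u,v),s,a))])
            print(cam,name,np.array([u,v]),cv2.contourArea(c),"->",q[:2],"corners",b.round().tolist(),"sides",np.linalg.norm(np.diff(b,axis=0),axis=1)[:2])
    hsv=cv2.cvtColor(p,cv2.COLOR_RGB2HSV)
    pts=[(235,160),(232,258)] if cam=="top" else[(380,145),(403,220)]
    for q in pts: print(hsv[q[1],q[0]])
E
```

```text
top red [425.  210.5] 727.5 -> [ 534.  -202.4] corners [[559.0, -176.0], [560.0, -229.0], [510.0, -229.0], [508.0, -176.0]] sides [52.8 50.5]
top red [606. 106.] 1844.5 -> [ 746.5 -553.7] corners [[784.0, -506.0], [788.0, -605.0], [709.0, -602.0], [705.0, -503.0]] sides [99.2 79.6]
top yel [229.9 214.6] 910.0 -> [518.3 171.1] corners [[498.0, 212.0], [546.0, 209.0], [539.0, 130.0], [491.0, 133.0]] sides [48.2 79.5]
top yel [277. 210.] 526.0 -> [530.1  78.4] corners [[551.0, 103.0], [553.0, 55.0], [509.0, 54.0], [508.0, 101.0]] sides [47.8 43.9]
top orange [277. 210.] 522.5 -> [532.3  82.5] corners [[555.0, 109.0], [556.0, 58.0], [510.0, 57.0], [509.0, 107.0]] sides [50.4 46.3]
top orange [349.3 151.2] 291.5 -> [662.5 -66.8] corners [[661.0, -37.0], [692.0, -67.0], [664.0, -96.0], [633.0, -67.0]] sides [43. 41.]
top blue [316.  221.5] 57.5 -> [510.2  -0.1] corners [[513.0, 23.0], [514.0, -23.0], [508.0, -23.0], [506.0, 23.0]] sides [45.6  6.2]
top blue [317.  199.5] 43.5 -> [556.   -0.8] corners [[558.0, 22.0], [560.0, -24.0], [554.0, -24.0], [552.0, 22.0]] sides [45.9  6.3]
top blue 
[... 1874 characters left out ...]
5 -> [499.7   0.2] corners [[495.0, -23.0], [495.0, 24.0], [504.0, 24.0], [504.0, -24.0]] sides [47.4  9.6]
scene blue [370.5 124.6] 61.0 -> [384.  172.6] corners [[381.0, 105.0], [380.0, 242.0], [387.0, 241.0], [388.0, 104.0]] sides [136.9   7.1]
scene blue [58.8 77.8] 290.5 -> [  51.4 -577.2] corners [[32.0, -616.0], [11.0, -556.0], [71.0, -538.0], [90.0, -598.0]] sides [64.2 62.4]
scene green [207.4 284. ] 662.0 -> [ 674.  -251.8] corners [[652.0, -300.0], [647.0, -209.0], [696.0, -204.0], [699.0, -292.0]] sides [90.9 48.7]
scene green [631.5 236.5] 191.0 -> [755.4 672. ] corners [[723.0, 675.0], [730.0, 708.0], [787.0, 669.0], [780.0, 637.0]] sides [33.6 68.5]
[ 84  19 136]
[ 82  20 139]
```

Cross-view checks agree to 1–2 mm. The rims are 294 mm apart as specified, the pad is at (534,-203), and the box centre is at (518.5,171), yawed about -5°. The well origin is about (533,2) with a yaw of about 0.5°. I will push the box toward the near ledge (-x): open the fingers partly with the jaws along y, and descend at x≈580.

```bash
python3 -m inch '[[0,0,40,0,0,0,-0.2],[10,20,45,0,0,-0.1,-0.2],[25,45,0,0,0,-0.1,-0.2],[28,52,0,0,0,-0.1,-0.2],[28,52,0,0,0,-0.1,-0.2]]'
python3 -m inch '[[28,52,0,0,0,0,-0.2],[28,52,0,0,0,0,-0.2],[28,52,0,0,0,0,-0.2],[28,52,0,0,0,0,-0.2],[28,52,0,0,0,0,-0.2]]'
python3 -m inch '[[28,52,0,0,0,0,-0.2],[28,52,0,0,0,0,-0.2],[28,52,0,0,0,0,-0.2],[28,52,0,0,0,0,-0.2],[20,30,0,0,0,0,-0.2]]'
```

```text
time: 0.72
position: [305.0, -336.1, 303.3]
orientation: [-180.0, -0.0, -0.3]
wrist_force: [1.4, 0.0, -0.3]
gripper_width: 56.2
time: 1.35
position: [445.0, -76.0, 303.5]
orientation: [180.0, 0.0, -0.1]
wrist_force: [1.0, -1.2, 0.6]
gripper_width: 55.7
time: 1.98
position: [576.9, 163.0, 302.8]
orientation: [-180.0, 0.1, 0.1]
wrist_force: [0.3, -0.3, 0.3]
gripper_width: 56.0
```

```bash
python3 -m inch '[[3,8,-40,0,0,0,-0.2],[0,0,-50,0,0,0,-0.2],[0,0,-40,0,0,0,-0.2],[0,0,-25,0,0,0,-0.2],[0,0,-15,0,0,0,-0.2]]'
python3 - <<'E'
from h import *
print(r.read_state()['position'],r.read_state()['wrist_force'])
for n in("scene","wrist"):
    p,d=r.grab_frame(n); cv2.imwrite(f"pics/{n}1.png",p[:,:,::-1])
E
```

```text
time: 2.6
position: [578.6, 168.1, 131.6]
orientation: [180.0, 0.2, -0.1]
wrist_force: [0.5, -0.3, -0.5]
gripper_width: 55.5
[578.6 168.1 131.6] [ 0.5 -0.3 -0.5]
```

View pics/scene1.png

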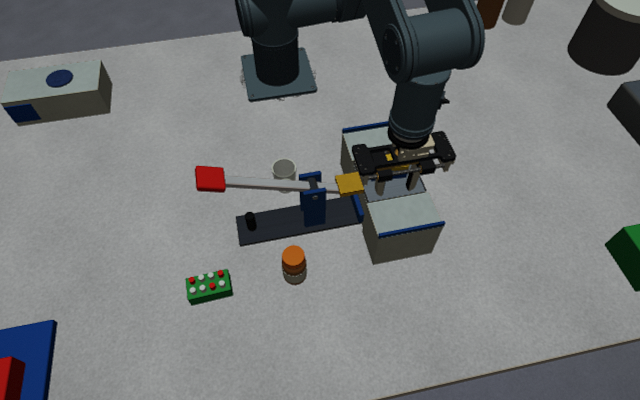

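View pics/wrist1.png

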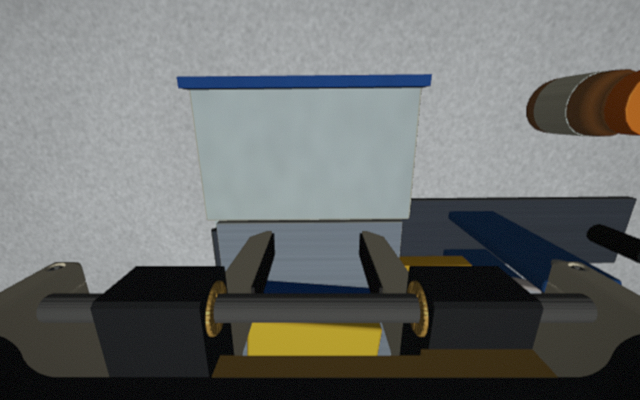

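The wrist view shows both fingers just behind the blue side of the box (row 290) and over the lid. I will narrow the gap a little, lower slightly and push along -x.

```bash
python3 -m inch '[[0,2,-2,0,0,0,0.2],[-5,1,0,0,0,0,0.2],[-8,0,0,0,0,0,0.2],[-6,0,0,0,0,0,0.2],[-6,0,0,0,0,0,0.2]]'
python3 -m inch '[[-6,0,0,0,0,0,0.2],[-6,0,0,0,0,0,0.2],[-6,0,0,0,0,0,0.2],[-6,0,0,0,0,0,0.2],[-6,0,0,0,0,0,0.2]]'
python3 -m inch '[[-6,0,0,0,0,0,0.2],[-6,0,0,0,0,0,0.2],[-6,0,0,0,0,0,0.2],[-6,0,0,0,0,0,0.2],[-4,0,0,0,0,0,0.2]]'
python3 - <<'E'
from h import *
print(r.read_state()['position'],r.read_state()['wrist_force'])
for n in("scene","wrist"):
    p,d=r.grab_frame(n); cv2.imwrite(f"pics/{n}2.png",p[:,:,::-1])
E
```

```text
time: 3.32
position: [554.1, 171.2, 132.0]
orientation: [-180.0, -0.0, -0.1]
wrist_force: [3.4, 0.4, -0.4]
gripper_width: 37.4
time: 3.95
position: [524.7, 171.1, 131.9]
orientation: [-180.0, -0.1, -0.1]
wrist_force: [3.1, -0.1, 0.9]
gripper_width: 37.3
time: 4.58
position: [495.9, 171.2, 131.5]
orientation: [180.0, 0.0, -0.1]
wrist_force: [2.8, -0.1, 2.6]
gripper_width: 37.3
[495.9 171.2 131.5] [ 2.8 -0.1  2.6]
```

View pics/scene2.png

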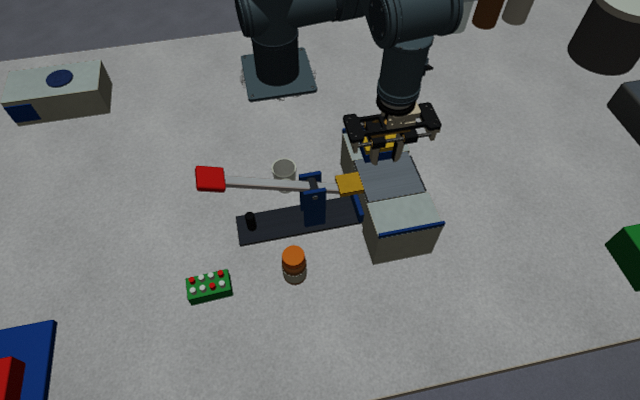

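View pics/wrist2.png

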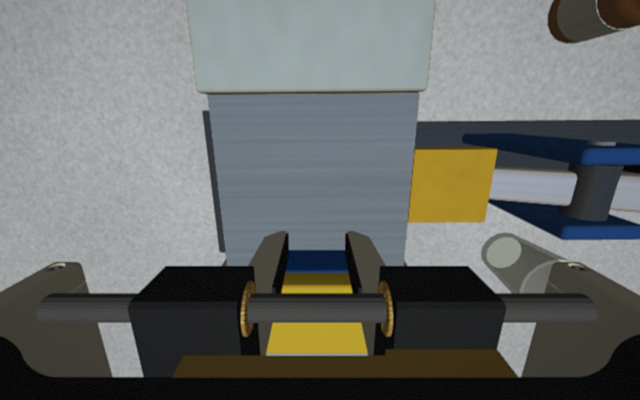

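The box slides squarely ahead of the fingers, with a push of about 3 N. I'll continue another 32 mm.

```bash
python3 -m inch '[[-6,0,0,0,0,0,0.2],[-6,0,0,0,0,0,0.2],[-6,0,0,0,0,0,0.2],[-5,0,0,0,0,0,0.2],[-4,0,0,0,0,0,0.2]]'
python3 -m inch '[[-3,0,0,0,0,0,0.2],[-2,0,0,0,0,0,0.2],[0,0,0,0,0,0,0.2]]'
python3 - <<'E'
from h import *
print(r.read_state()['position'],r.read_state()['wrist_force'])
for cam in("scene","top"):
    p,d=r.grab_frame(cam); cv2.imwrite(f"pics/{cam}3.png",p[:,:,::-1])
    for c in blobs(mask(p,(20,120,60),(35,255,255)),30):
        (u,v),s,a=cv2.minAreaRect(c)
        b=np.array([ray(cam,x,163)[:2] for x in cv2.boxPoints(((u,v),s,a))]);print(cam,u,v,b.round().tolist())
E
```

```text
time: 5.3
position: [469.1, 171.2, 131.6]
orientation: [180.0, 0.0, -0.1]
wrist_force: [1.8, 0.2, -0.9]
gripper_width: 36.8
time: 5.68
position: [464.2, 171.2, 131.7]
orientation: [-180.0, 0.0, -0.1]
wrist_force: [1.0, 0.3, -0.9]
gripper_width: 37.6
[464.2 171.2 131.7] [ 1.   0.3 -0.9]
scene 348.7115173339844 182.0576934814453 [[537.0, 46.0], [535.0, 102.0], [585.0, 96.0], [586.0, 42.0]]
scene 382.0540466308594 134.3243408203125 [[437.0, 163.0], [436.0, 198.0], [457.0, 194.0], [457.0, 159.0]]
scene 385.5 124.5 [[409.0, 185.0], [414.0, 210.0], [429.0, 205.0], [424.0, 180.0]]
top 237.5 265.5 [[429.0, 175.0], [430.0, 130.0], [409.0, 129.0], [407.0, 174.0]]
top 277.0 210.0 [[553.0, 103.0], [555.0, 55.0], [507.0, 54.0], [506.0, 101.0]]
top 637.5 117.0 [[776.0, -663.0], [776.0, -669.0], [716.0, -667.0], [716.0, -661.0]]
```

View pics/scene3.png

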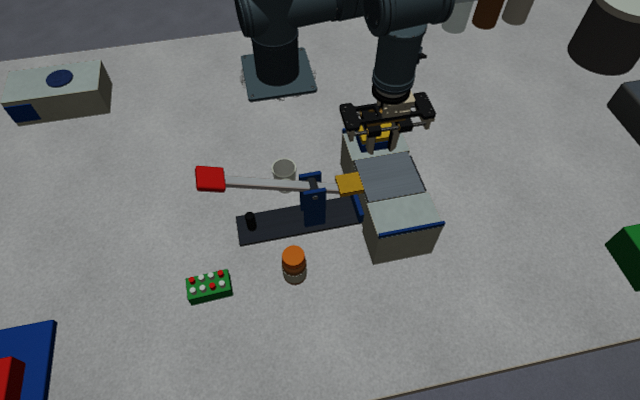

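The box spans x≈407–457, clear of the lid edge at 472 and the rim at 388. I'll back off, lift and check.

```bash
python3 -m inch '[[10,0,0,0,0,0,0.2],[15,0,10,0,0,0,0.2],[0,0,50,0,0,0,0.2],[0,0,60,0,0,0,0.2],[0,0,50,0,0,0,0.6]]'
python3 -m inch '[[0,-30,0,0,0,0,1],[5,-55,0,0,0,0,1],[5,-55,0,0,0,0,1],[5,-55,0,0,0,0,1],[5,-55,0,0,0,0,1]]'
python3 - <<'E'
from h import *
print(r.read_state()['position'],r.read_state()['wrist_force'])
for cam in("scene","top"):
    p,d=r.grab_frame(cam); cv2.imwrite(f"pics/{cam}4.png",p[:,:,::-1])
    for c in blobs(mask(p,(20,120,60),(35,255,255)),30):
        (u,v),s,a=cv2.minAreaRect(c)
        b=np.array([ray(cam,x,163)[:2] for x in cv2.boxPoints(((u,v),s,a))]);print(cam,u,v,b.round().tolist())
    for c in blobs(mask(p,(0,150,90),(5,255,255)),300):
        m=cv2.minAreaRect(c)[0];print(cam,'red',m,ray(cam,m,222))
E
```

```text
time: 6.4
position: [490.4, 171.1, 304.0]
orientation: [-180.0, -0.1, -0.1]
wrist_force: [1.8, 0.5, -0.4]
gripper_width: 31.2
time: 7.02
position: [510.1, -80.9, 301.8]
orientation: [180.0, -0.0, -0.1]
wrist_force: [0.5, -0.2, 0.6]
gripper_width: 0.2
[510.1 -80.9 301.8] [ 0.5 -0.2  0.6]
scene 348.811767578125 182.15293884277344 [[538.0, 46.0], [534.0, 101.0], [585.0, 96.0], [587.0, 44.0]]
scene 375.96356201171875 130.26893615722656 [[406.0, 130.0], [406.0, 217.0], [457.0, 207.0], [456.0, 122.0]]
scene red (210.0, 177.0) [ 535.3 -202.2  222. ]
top 229.0 258.5 [[455.0, 209.0], [457.0, 131.0], [409.0, 129.0], [407.0, 207.0]]
top 277.0 210.0 [[553.0, 103.0], [555.0, 55.0], [507.0, 54.0], [506.0, 101.0]]
top 637.5 117.0 [[776.0, -663.0], [776.0, -669.0], [716.0, -667.0], [716.0, -661.0]]
top red (606.0, 106.5) [ 745.5 -553.7  222. ]
```

View pics/scene4.png

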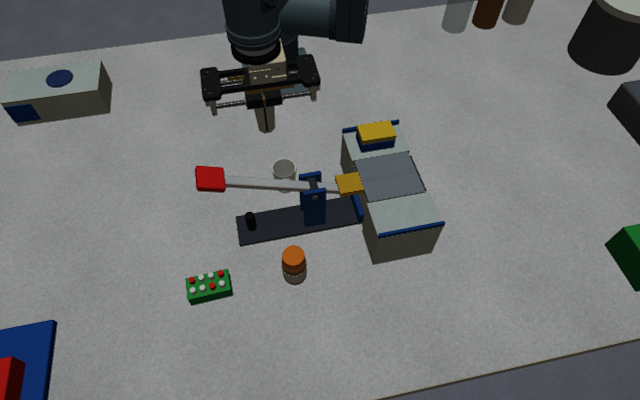

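The box stands square on the near ledge (yellow top at (376,130)), with the lid and lever at rest. Next I go above the pad.

```bash
python3 -m inch '[[8,-50,0,0,0,0,1],[8,-50,0,0,0,0,1],[7,-25,-20,0,0,0,1],[0,0,-30,0,0,0,1],[0,0,-8,0,0,0,1]]'
python3 - <<'E'
from h import *
print(r.read_state()['position'],r.read_state()['wrist_force'])
p,d=r.grab_frame("scene"); cv2.imwrite("pics/s5.png",p[:,:,::-1])
E
```

```text
time: 7.75
position: [531.5, -202.5, 240.4]
orientation: [-179.8, 0.3, -0.1]
wrist_force: [0.1, 0.0, -0.2]
gripper_width: 0.3
[ 531.5 -202.5  240.4] [ 0.1  0.  -0.2]
```

View pics/s5.png

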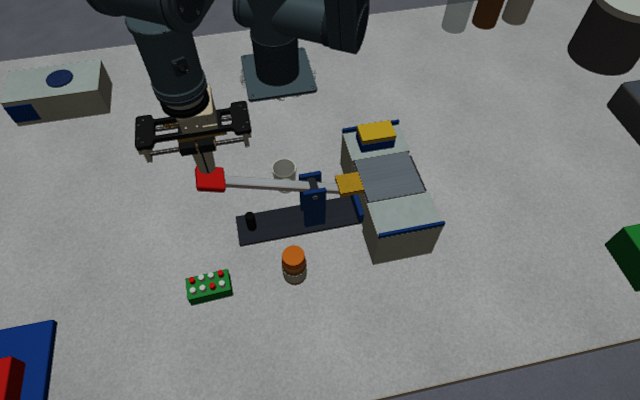

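The fingertips are just above the pad centre, at (205,172). I'll press down, following the arc.

```bash
python3 -m inch '[[2,-1,-10,0,0,0,1],[1,-2,-10,0,0,0,1],[0,-2,-10,0,0,0,1],[0,-3,-10,0,0,0,1],[0,-3,-10,0,0,0,1]]'
python3 -m inch '[[0,-3,-10,0,0,0,1],[0,-3,-10,0,0,0,1],[0,-2,-10,0,0,0,1],[0,-1,-10,0,0,0,1],[0,-1,-10,0,0,0,1]]'
python3 -m inch '[[0,0,-10,0,0,0,1],[0,0,-10,0,0,0,1],[0,1,-10,0,0,0,1],[0,1,-10,0,0,0,1],[0,1,-8,0,0,0,1]]'
python3 - <<'E'
from h import *
print(r.read_state()['position'],r.read_state()['wrist_force'])
p,d=r.grab_frame("scene"); cv2.imwrite("pics/s6.png",p[:,:,::-1])
E
```

```text
time: 8.43
position: [536.6, -216.7, 195.4]
orientation: [179.7, -0.2, -0.1]
wrist_force: [-0.9, -2.6, 7.7]
gripper_width: 0.6
time: 9.05
position: [536.7, -226.2, 145.0]
orientation: [179.8, -0.2, -0.1]
wrist_force: [-1.5, -1.0, 6.3]
gripper_width: 0.3
time: 9.68
position: [536.8, -224.5, 97.1]
orientation: [179.7, -0.2, -0.1]
wrist_force: [-1.5, -4.8, 5.8]
gripper_width: 0.4
[ 536.8 -224.5   97.1] [-1.5 -4.8  5.8]
```

View pics/s6.png

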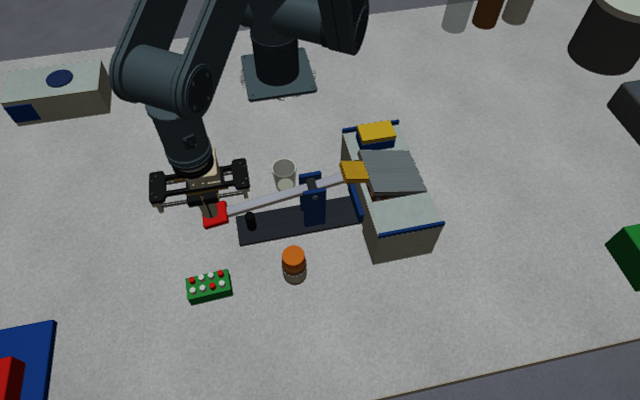

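The lid rises and the box is undisturbed. I'll continue nearly to the stop.

```bash
python3 -m inch '[[-1,2,-7,0,0,0,1],[-1,3,-7,0,0,0,1],[0,2,-6,0,0,0,1],[0,2,-4,0,0,0,1],[0,0,0,0,0,0,1]]'
python3 - <<'E'
from h import *
print(r.read_state()['position'],r.read_state()['wrist_force'])
for cam in("scene","top"):
    p,d=r.grab_frame(cam); cv2.imwrite(f"pics/{cam}7.png",p[:,:,::-1])
    for c in blobs(mask(p,(0,150,60),(5,255,255)),100):
        m=cv2.minAreaRect(c);print(cam,'red',m, [ray(cam,q,z).round().tolist() for q in[m[0]] for z in(60,75,90)])
E
```

```text
time: 10.35
position: [535.3, -214.9, 72.9]
orientation: [179.8, -0.2, -0.1]
wrist_force: [0.2, -4.4, 3.0]
gripper_width: 0.5
[ 535.3 -214.9   72.9] [ 0.2 -4.4  3. ]
scene red ((5.5, 378.0), (42.0, 11.0), 90.0) [[787.0, -620.0, 60.0], [792.0, -611.0, 75.0], [797.0, -602.0, 90.0]]
scene red ((219.1422119140625, 219.30735778808594), (21.55109214782715, 26.723356246948242), 73.3007583618164) [[528.0, -213.0, 60.0], [538.0, -211.0, 75.0], [548.0, -209.0, 90.0]]
top red ((605.5, 106.5), (41.0, 51.0), 90.0) [[802.0, -676.0, 60.0], [797.0, -664.0, 75.0], [792.0, -653.0, 90.0]]
```

Run:
```python
import cv2
a=cv2.imread('pics/scene7.png');cv2.imwrite('pics/s7z.png',cv2.resize(a[100:260,140:460],None,fx=2.5,fy=2.5))
```

```text
(no output)
```

View pics/s7z.png

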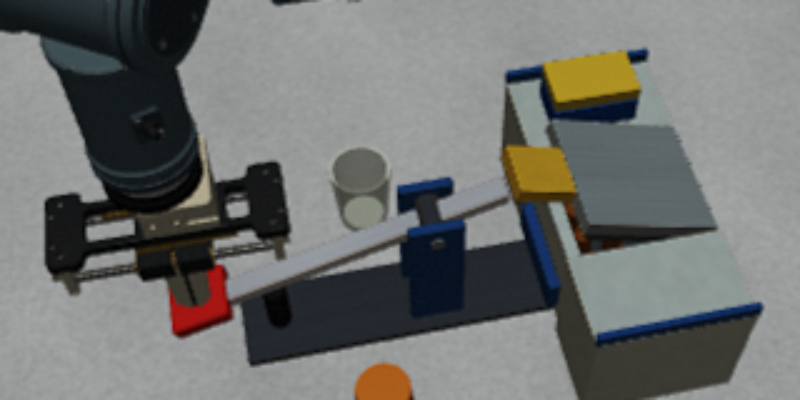

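The lid is clearly open and the box sits untouched. I'll check the lever and lid angles from depth points.

```bash
python3 -m inch '[[0,1,-3,0,0,0,1],[0,0,-1,0,0,0,1],[0,0,0,0,0,0,1]]'
python3 - <<'E'
from h import *
s=r.read_state();print(s['time'],s['position'],s['wrist_force'])
p,d=r.grab_frame("scene");c=r.camera_params("scene");K=c["intrinsics"];T=c["world_to_cam"]
def P(u,v): return (np.linalg.inv(T)@np.append(np.linalg.inv(K)@[u,v,1.]*d[int(v),int(u)],1))[:3]
def fit(us,vs):
    A=np.array([P(u,v) for u in us for v in vs]);m=A.mean(0);n=np.linalg.svd(A-m)[2][2];n=n*np.sign(n[2]);print(m,n.round(3),"tilt about x",np.arctan2(-n[1],n[2]).round(3), "rms",np.std((A-m)@n))
fit(range(380,408,3),range(158,186,3))   # lid
# bar: pixels along lever between pad and cheek
for u,v in((245,214),(260,207),(275,201),(290,195)): 
    vs=max(range(v-4,v+5),key=lambda k:p[k,u].astype(int).sum()); print(u,vs,P(u,vs))
cv2.imwrite("pics/s8.png",p[:,:,::-1])
for c2 in blobs(mask(p,(20,120,60),(35,255,255)),30):
    b=cv2.boxPoints(cv2.minAreaRect(c2));print(np.array([ray("scene",x,163)[:2] for x in b]).round().tolist())
E
```

```text
time: 10.82
position: [535.2, -213.5, 68.9]
orientation: [179.8, -0.2, -0.1]
wrist_force: [1.7, -5.7, 3.4]
gripper_width: 0.6
10.825 [ 535.2 -213.5   68.9] [ 1.7 -5.7  3.4]
[539.2 178.9 143.2] [0.  0.3 0.9] tilt about x -0.332 rms 0.9613873988566949
245 210 [ 532.7 -152.2   85.4]
260 204 [ 530.1 -117.6   94.6]
275 198 [529.6 -83.2 106.8]
290 195 [536.9 -50.6 118.6]
[[492.0, 72.0], [505.0, 133.0], [563.0, 117.0], [550.0, 58.0]]
[[406.0, 130.0], [406.0, 217.0], [463.0, 205.0], [463.0, 121.0]]
```

Run:
```python
import cv2
a=cv2.imread('pics/s8.png');b=cv2.imread('pics/scene4.png')
cv2.imwrite('pics/s8z.png',cv2.hconcat([cv2.resize(x[105:205,335:435],None,fx=4,fy=4) for x in(b,a)]))
```

```text
(no output)
```

View pics/s8z.png

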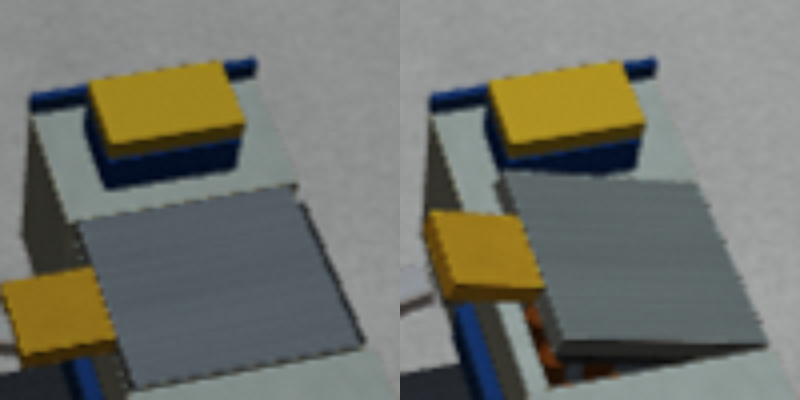

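The box is in the same place (top at (165,100) in both crops), so the small size change came from the mask including more of its front face. The lid is open and clear of the box. I'll hold briefly to confirm it is steady, then hand in.

```bash
python3 -m inch '[[0,0,0,0,0,0,1],[0,0,0,0,0,0,1],[0,0,0,0,0,0,1]]' && python3 -c "
from rig import r
print(r.finish_job())"
```

```text
time: 11.25
position: [535.2, -213.5, 68.9]
orientation: [179.8, -0.2, -0.1]
wrist_force: [1.3, -4.9, 4.4]
gripper_width: 0.5
the job is handed in; nothing more can be done
None
```

I pushed the box off the lid onto the near ledge (-x side), then pressed the red pad down with the shut fingers and handed the job in at 11.25 s, still holding it. The system gave no verdict.

- **Box:** it stands upright about 15 mm clear of the lid edge and about 19 mm from the rim, and looked unmoved after the lid rose. One mask reading was 6 mm wider at the end; a close-up suggested it had picked up part of the box's front face.
- **Lever:** about 0.70 of its 0.768 rad, worked out from the slope of the bar in the depth image.
- **Lid:** about 0.33 rad open from a plane fit, with the arm nowhere near it.
- **Hold:** the pose was steady, with about 6.5 N on the fingers. Part of that is sideways (about 5 N), because the fingers rest on the sloping pad.
- **Jar, tube rack and beaker:** they appear unmoved in the pictures; I did not measure them again.

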